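# Empty the waffle iron and close up

### The arm

A 7-joint arm with a two-finger parallel gripper is mounted at the origin on the work surface. World frame = base frame: x ahead of the robot, y to its left, z up, the work surface at z = 0. Lengths are in m, angles in rad, forces in N, time in s.
With the tool pointing down it reaches from about 0.4 to 0.85 m from the base axis. Payload 10.4 kg.
Tool frame: the origin (TCP) lies on the mounting face of the last link; the fingertips stand 173 mm ahead of it and the grasp point (between the pads) lies 155 mm ahead of it (manip.tip_extent is the distance from the TCP to the fingertips, in m); z points along the fingers, y is the line along which they close (so a half turn about z gives the same grasp; the last joint's range is limited). The gripper opens to 85 mm and grips with 20 to 120 N. Pads are 22 mm wide; open, the fingers measure 114 mm over their backs; the gripper's body (76 mm by 85 mm) begins 54 mm behind the grasp point. The pads swing forward as they close: fully open they stand 13 mm farther back than shut.
Start: joints at [1.289, 0.332, -0.065, 1.46, 0.022, 1.35, -0.088], TCP at [0.16, -0.604, 0.405] pointing down, gripper open.
Joint ranges: [-2.6, 2.6], [-0.5, 2.12], [-1.47, 1.34], [0.16, 2.42], [-1.27, 4.41], [0.06, 2.06], [-2.6, 2.6]. Speed limits (rad/s): [2.22, 2.22, 2.79, 2.79, 3.14, 3.14, 3.14].

### API

Orientations are given as a unit quaternion [x, y, z, w].
In Python, from workcell import manip gives the robot as it stands.
- The arm moves only by the tool move_arm, never from a script. Its argument "plan" is one flat list of numbers, 7 for each row, row after row: the turn, a rotation vector about the tool's x, y, z in rad, then the shift along the tool's x, y, z in m, then the finger opening in m, from 0 to 0.0854. In form: [ax, ay, az, dx, dy, dz, gripper, ax, ay, az, dx, dy, dz, gripper, ...]. A call has 1 to 12 rows; each row is the pose to reach, as a shift and turn from the pose commanded when the call began, along the tool's axes at that moment; what a row does not reach only later rows make up. A row lasts 1/8 s, in which the tool goes at most 62.5 mm and 10.7 degrees, less where a joint would pass 70% of its speed; a pose out of reach is approached as far as the arm can. A call with a gripper value outside its range is refused whole. The fingers move at their own pace and stop on an object; "squeeze" is the grip in N (left out, the last holds). Time passes only in rows, so rows that repeat a pose let the fingers close. It gives the time, the measured TCP pose, the force, the opening and the grip force at its end, in the units of the state.
- manip.get_obs(): the state, without advancing time (a new reading comes with each control period).
- manip.camera(name): name is "scene" or "top" or "wrist"; returns a dict with "color" (384x512x3 uint8, red, green, blue), "fx", "fy", "cx", "cy" (pixels), "dist" ([k1, k2, p1, p2, k3] as OpenCV has them; the pictures are not rectified), "cam_to_world" (4x4, takes a point from camera to world coordinates); the wrist camera has in their place "mount" (4x4, takes a point from camera to tool coordinates, whose origin is the TCP and whose axes are the flange's). Camera axes: x right, y down, z forward; pixel columns grow to the right and rows downward; lengths in m; the calibration is good to about 2 mm. A picture is of the moment at which its call begins: read the wrist's pose just before it. There is no depth.
- manip.hand_in(): hands the job in; it is judged then, once.
Trained networks look in a picture, given as the dict that the camera call returned (one of the last four; its "shot" number tells which), for a name from the list of things; names that differ only in an ending like _2 or _b are one class to them, and where a whole thing is asked for, a point or a joint stands for the part that bears it (a point fixed in the world has none). Each returns a list of dicts, best first, with "conf" (0 to 1); they miss things now and then, are a little off and sometimes report something else, mostly with a low value. They report only what shows in the picture. A call takes as long as a camera call. They do not tell look-alikes from the thing itself.
- manip.look_for(picture, label): "position" ([x, y, z] in m, in the coordinates of the camera as it stood for that picture, good to about 4 mm: the middle of the surface that is visible of it).
- manip.silhouettes(picture, label): "pixels" (384x512 bool, what is visible of it).
- manip.tip_of(picture, label): "position" ([x, y, z] in m, in the coordinates of the camera as it stood for that picture, good to about 4 mm: a listed point, or the origin of a listed thing).
The state is a dict: "clock": time; "joint_pos": joint angles; "joint_velocities": joint speeds; "tau": joint torques, N m; "position": TCP position; "ee_rot": TCP orientation; "ft_force": force on the tool from outside, world axes, zero at the start; "torque": the same for the moment, N m; "grip_width": opening from 0.0 (shut) to 1.0 (fully open); "grasp_force": force on a finger pad.
Only numpy, scipy, OpenCV 4.12 (cv2) and the standard library are available. Lean on these libraries where they do the work, as an engineer would, in place of code of your own. Each camera call takes 0.05 s, during which the arm holds its last target. There are 200 camera calls.

### The job

Swing the waffle iron's lid right back, past upright, lift every waffle out of its cavity and lay them all flat in one layer on the floor of the steel pan. When they are all in, close up: put the loose lid squarely on the pan so that it sits down all round, and shut the iron fully. Leave the bottles, the jar and the spatula alone.

Things in the scene. Friction and masses are not known exactly. Their poses are not given: they have to be found in the camera images.
- iron_lid (a joint): hinge angle of the waffle iron's lid: 0 = shut, grows as the handle side of the lid swings up and over to the robot's left, 1.57 = upright, 2.0 = its stop. A stiff hinge: the lid stays where it is left; moving it takes about 3 to 9 N at the handle. Shut or ajar at the start.
- iron: dark steel waffle iron, bottom half, fixed to the counter, 164 x 190 mm (along its x and y); origin at counter height under its centre; z up, its +x points to the hinge side, roughly to the robot's left (within about 0.2 rad). The flat top of the bottom plate is 55 mm above the counter and has four open cavities (2 x 2), each 64 mm (x) by 44 mm (y), 10 mm deep, 74 mm apart centre to centre along x and 85 mm along y.
- iron_hinge (a point): mid-point of the hinge axis of the iron's lid, which runs along the iron's y; 110 mm from the iron's centre along its +x and 60 mm above the counter.
- iron_handle (a point): middle of the lid's handle, a round black bar 16 mm thick and 106 mm long, parallel to the hinge, held by an arm at each end (88 mm clear between the arms), 38 mm clear of the lid's edge, on the side away from the hinge. With the lid shut it is 240 mm from the hinge axis (along the iron's -x) and 16 mm above it; it moves with the lid. The lid is a hollow shell 168 mm deep, 190 mm wide, 39 mm high; shut, its top is 96 mm above the counter.
- pan: open stainless steel pan, fixed to the counter, 149 mm (its x) by 194 mm (its y), 44 mm high, walls and floor 5 mm thick (inside 139 x 184 mm); origin under its centre at counter height; z up.
- pan_lid: loose aluminium lid of the pan, 157 mm (its x) by 202 mm (its y), a 6 mm plate, 0.35 kg, lying on the counter; origin at the centre of the plate's underside; z up. A rim 133 x 178 mm outside, 8 mm deep, below the plate drops into the pan (3 mm play each side), the plate then rests on the pan's walls, origin 44 mm above the pan's. Either way round fits.
- pan_lid_grip (a point): top centre of the lid's black block handle: 16 mm thick (along the lid's x), 60 mm long (its y), 30 mm high, standing on the middle of the plate, its top 36 mm above the lid's origin.
- waffle1: crisp golden-brown waffle block, 60 mm (its x) by 40 mm (its y) by 24 mm thick (its z), about 45 g, origin at its centre; both faces alike. Starts (if present) flat in the far right cavity of the iron as the robot sees it, its long side along the iron's x, 14 mm of it standing above the plate.
- waffle2: crisp golden-brown waffle block, 60 mm (its x) by 40 mm (its y) by 24 mm thick (its z), about 45 g, origin at its centre; both faces alike. Starts (if present) flat in the near right cavity of the iron as the robot sees it, its long side along the iron's x, 14 mm of it standing above the plate.
- waffle3: crisp golden-brown waffle block, 60 mm (its x) by 40 mm (its y) by 24 mm thick (its z), about 45 g, origin at its centre; both faces alike. Starts (if present) flat in the far left cavity of the iron as the robot sees it, its long side along the iron's x, 14 mm of it standing above the plate.
- waffle4: crisp golden-brown waffle block, 60 mm (its x) by 40 mm (its y) by 24 mm thick (its z), about 45 g, origin at its centre; both faces alike. Starts (if present) flat in the near left cavity of the iron as the robot sees it, its long side along the iron's x, 14 mm of it standing above the plate.
- mustard: bystander: yellow squeeze bottle, 60 mm across, 185 mm high; loose, leave it alone. Origin at its underside.
- ketchup: bystander: red squeeze bottle, 60 mm across, 185 mm high; loose, leave it alone. Origin at its underside.
- spice_jar: bystander: jar with a white cap, 60 mm across, 75 mm high; loose, leave it alone. Origin at its underside.
- spatula: bystander: spatula lying on the counter; loose, leave it alone. Origin at its underside.
There are look-alikes about, which are no part of the job. What is shaped like the pan but purple is not meant.

How it is judged:
On the way, in this order (a step that is already met when the one before it is completed fails the run):
1. the iron's lid is swung back (beyond 1.4 rad) (value of joint iron_lid above 1.4 rad), for 0.2 s.
2. every waffle lies flat on the floor of the pan, let go, while iron and pan are still open (x of waffle1 in the frame of pan between -0.062 and 0.062 m and y of waffle1 in the frame of pan between -0.082 and 0.082 m and z of waffle1 in the frame of pan between 0.01 and 0.023 m and angle between the z axis of each of waffle1, waffle2, waffle3, waffle4 and the z axis of pan, either way round below 0.15 rad and linear speed of each of waffle1, waffle2, waffle3, waffle4 below 0.02 m/s and x of waffle2 in the frame of pan between -0.062 and 0.062 m and y of waffle2 in the frame of pan between -0.082 and 0.082 m and z of waffle2 in the frame of pan between 0.01 and 0.023 m and x of waffle3 in the frame of pan between -0.062 and 0.062 m and y of waffle3 in the frame of pan between -0.082 and 0.082 m and z of waffle3 in the frame of pan between 0.01 and 0.023 m and x of waffle4 in the frame of pan between -0.062 and 0.062 m and y of waffle4 in the frame of pan between -0.082 and 0.082 m and z of waffle4 in the frame of pan between 0.01 and 0.023 m and contact force between each of waffle1, waffle2, waffle3, waffle4 and the fingers below 0.2 N and value of joint iron_lid above 1 rad and horizontal distance between pan_lid and pan above 0.05 m), for 0.2 s.
At the end, for the whole second after the job is handed in: Every waffle lies flat (within 0.15 rad) on the pan's floor in one layer, the pan's lid is on (within 8 mm of centre, square within 0.1 rad, seated within 4 mm), the iron's lid is shut (below 0.05 rad), all at rest (x of waffle1 in the frame of pan between -0.062 and 0.062 m and y of waffle1 in the frame of pan between -0.082 and 0.082 m and z of waffle1 in the frame of pan between 0.01 and 0.023 m and angle between the z axis of each of waffle1, waffle2, waffle3, waffle4 and the z axis of pan, either way round below 0.15 rad and linear speed of each of waffle1, waffle2, waffle3, waffle4, pan_lid below 0.02 m/s and x of waffle2 in the frame of pan between -0.062 and 0.062 m and y of waffle2 in the frame of pan between -0.082 and 0.082 m and z of waffle2 in the frame of pan between 0.01 and 0.023 m and x of waffle3 in the frame of pan between -0.062 and 0.062 m and y of waffle3 in the frame of pan between -0.082 and 0.082 m and z of waffle3 in the frame of pan between 0.01 and 0.023 m and x of waffle4 in the frame of pan between -0.062 and 0.062 m and y of waffle4 in the frame of pan between -0.082 and 0.082 m and z of waffle4 in the frame of pan between 0.01 and 0.023 m and contact force between each of waffle1, waffle2, waffle3, waffle4 and the fingers below 0.2 N and value of joint iron_lid below 0.05 rad and horizontal distance between pan_lid and pan below 0.008 m and z of pan_lid in the frame of pan between 0.04 and 0.047 m and angle between the z axis of pan_lid and the z axis of pan, either way round below 0.04 rad and angle between the x axis of pan_lid and the x axis of pan, either way round below 0.1 rad); the robot touches nothing.
It fails at once if a bystander is moved more than 3 cm (distance of any of mustard, ketchup, spice_jar, spatula from where it was at the start of the episode above 0.03 m).
Of waffle1, waffle2, waffle3, waffle4 only 2 to 4 are there at a start; the rules pass over those that are not, and their reading is None.
At some moment in a run one of pan_lid may be knocked a few centimetres aside while the robot is not near it.
Once in a run the grip may slacken for a moment while it holds something.
It also fails if it takes over 210 s, if anything falls off the work surface, if the arm or the gripper's body presses on something with over 40 N, if the wrist force passes 120 N, or if a joint passes its speed limit or range.

## Working session

There is one attempt and no reset: what is moved stays moved. The work goes in short steps, Python scripts to look and compute and a tool call to move; the robot and the scene stay as the last step left them, time stands still between calls to the robot, and variables do not carry over. Pictures are saved under pics/ and viewed, at most 14 in all, crops included, and the job is handed in when it is done.

Besides the shell and the picture viewer there is one more tool, called after "Request:" as a command line: name --argument value ..., lists and objects as JSON in quotes. move_arm: Moves the arm, as the interface text tells. Its arguments: {"type":"object","properties":{"plan":{"type":"array","items":{"type":"number"}},"squeeze":{"type":"number"}},"required":["plan"]}

```bash
mkdir -p pics; cat > h.py <<'E'
import numpy as np, cv2
from workcell import manip
from scipy.spatial.transform import Rotation as R
def snap(name):
    o=manip.get_obs(); p=manip.camera(name)
    if name=='wrist':
        T=np.eye(4);T[:3,:3]=R.from_quat(o['ee_rot']).as_matrix();T[:3,3]=o['position'];p['T']=T@np.array(p['mount'])
    else: p['T']=np.array(p['cam_to_world'])
    return p
def save(p,f,crop=None,s=1.5):
    im=p['color'][:,:,::-1]
    if crop: im=im[crop[1]:crop[3],crop[0]:crop[2]]
    cv2.imwrite(f,cv2.resize(im,None,fx=s,fy=s,interpolation=cv2.INTER_CUBIC))
def w(p,x): return p['T'][:3,:3]@np.array(x)+p['T'][:3,3]
def K(p): return np.array([[p['fx'],0,p['cx']],[0,p['fy'],p['cy']],[0,0,1]])
def px(p,X):
    Ti=np.linalg.inv(p['T']);return cv2.projectPoints(np.array([X],float),cv2.Rodrigues(Ti[:3,:3])[0],Ti[:3,3],K(p),np.array(p['dist'],float))[0].ravel()
def ray(p,uv,z):
    q=cv2.undistortPoints(np.array([[uv]],float),K(p),np.array(p['dist'],float)).ravel()
    d=p['T'][:3,:3]@[q[0],q[1],1];c=p['T'][:3,3];return c+d*(z-c[2])/d[2]
def outline(p,m,z):
    c=max(cv2.findContours(m.astype(np.uint8),0,2)[0],key=cv2.contourArea).reshape(-1,2)
    return np.array([ray(p,q,z)[:2] for q in c],np.float32)
def rect(p,m,z):
    return cv2.minAreaRect(outline(p,m,z))
E
cat > a.py <<'E'
from h import *
print(manip.get_obs(), manip.tip_extent)
for n in ['top','scene']:
    p=snap(n); save(p,f'pics/{n}0.png'); print(n,p['T'][:3,3].round(3))
    for l in ['iron','iron_hinge','iron_handle','pan','pan_lid','pan_lid_grip','waffle1','mustard','ketchup','spice_jar','spatula']:
        for r in manip.tip_of(p,l)[:4]:
            X=w(p,r['position']); print(l,round(r['conf'],2),X.round(3),px(p,X).round())
E
python3 a.py
```

```text
{'clock': 0.0, 'joint_pos': array([ 1.28941132,  0.3328521 , -0.06469097,  1.46090546,  0.02163462,
        1.34988887, -0.08852399]), 'joint_velocities': array([ 4.04729087e-04,  1.35975025e-03,  1.04748171e-03,  9.32494001e-04,
       -5.32373225e-04,  6.23233290e-05, -4.35758457e-04]), 'tau': array([-2.85358674e-04, -6.25437069e+01,  4.92424902e-02, -3.91614783e+01,
        1.61927228e-02,  9.66928405e-03, -2.45375901e-05]), 'position': array([ 0.1599069 , -0.60407401,  0.40394522]), 'ee_rot': array([ 9.91640537e-01,  1.29029394e-01, -1.36165723e-04, -6.64914663e-04]), 'ft_force': array([-1.1283483 , -0.07228694,  0.07664895]), 'torque': array([-0.01835737, -0.05205646, -0.02298437]), 'grasp_force': 0.0, 'grip_width': 0.9989206599111794} 0.1734
top [ 0.236 -0.033  1.351]
iron 0.91 [0.498 0.193 0.002] [190. 198.]
iron_hinge 0.88 [0.505 0.303 0.063] [152. 193.]
iron_hinge 0.57 [ 0.617 -0.17   0.044] [302. 158.]
iron_handle 0.82 [0.496 0.065 0.115] [227. 192.]
pan 0.8 [ 0.446 -0.573 -0.003] [422. 212.]
pan 0.8 [ 0.185 -0.34   0.001] [357. 294.]
pan 0.75 [ 0.419 -0.291 -0.002] [339. 2
[... 326 characters left out ...]
0.001] [123. 215.]
spatula 0.76 [ 0.599  0.487 -0.001] [105. 170.]
scene [ 1.167 -0.563  1.126]
iron 0.77 [ 0.503  0.188 -0.002] [311. 176.]
iron 0.29 [0.542 0.149 0.053] [312. 178.]
iron_handle 0.96 [0.501 0.064 0.112] [285. 170.]
pan 0.88 [ 0.449 -0.578 -0.002] [101. 280.]
pan 0.63 [ 0.42  -0.296 -0.003] [179. 228.]
pan_lid 0.92 [ 0.616 -0.17   0.006] [247. 249.]
pan_lid_grip 0.73 [ 0.615 -0.168  0.044] [247. 242.]
waffle1 0.55 [0.543 0.151 0.053] [312. 178.]
waffle1 0.31 [0.5   0.059 0.112] [284. 170.]
mustard 0.85 [ 0.788  0.114 -0.002] [353. 243.]
ketchup 0.8 [ 0.777  0.187 -0.002] [367. 229.]
spice_jar 0.58 [ 0.449  0.415 -0.006] [347. 142.]
spatula 0.93 [0.6   0.49  0.002] [390. 156.]
```

View pics/top0.png

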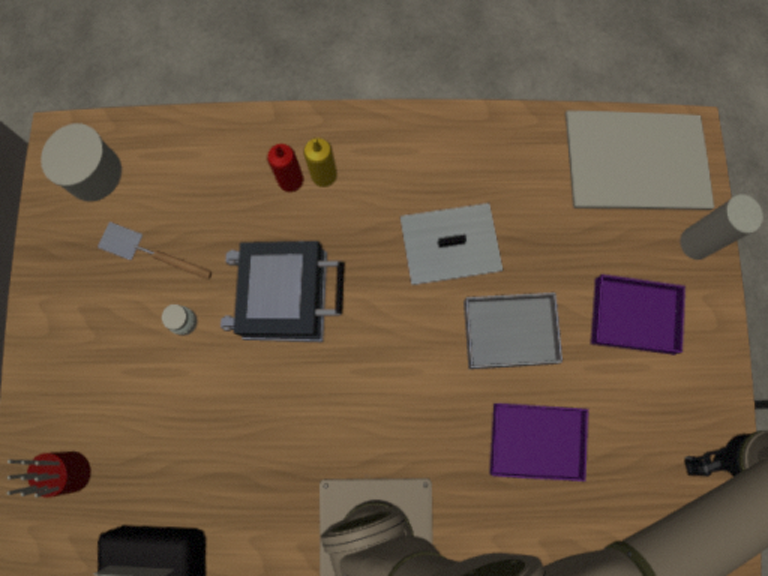

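View pics/scene0.png

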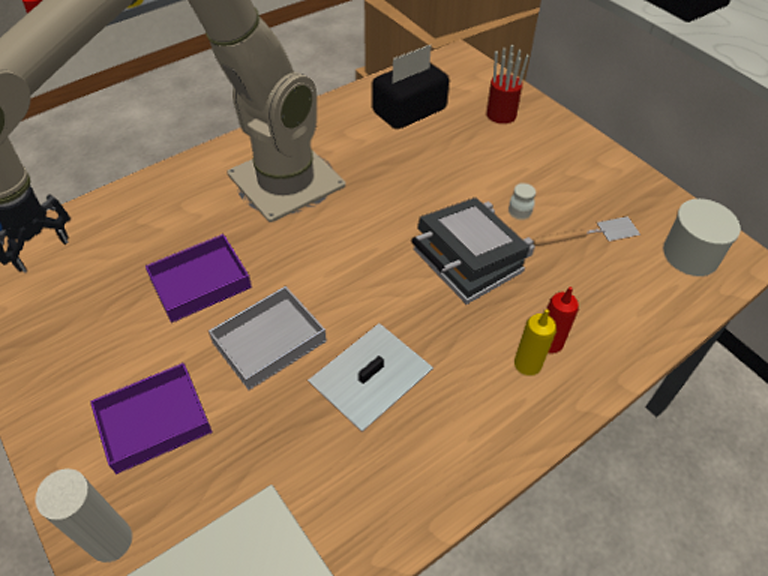

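The pan candidates in the top picture (viewed pixels) are purple (638,314), purple (539,441) and steel grey (512,331). The grey one at raw (339,221) fits "stainless steel". The lid lies at (452,243), and the iron is ajar by about 0.15 rad.

```bash
cat >> h.py <<'E'
def plan(wps,g,maxr=12):
    """wps: (x,y,z of grasp point, yaw of tool y-axis in deg (mod 180)); prints tool-frame offsets per waypoint and rows needed"""
    o=manip.get_obs();R0=R.from_quat(o['ee_rot']);p0=o['position'];prev=(np.zeros(3),np.zeros(3))
    for x,y,z,a in wps:
        a=np.radians(a);ty=np.array([np.cos(a),np.sin(a),0]);tz=np.array([0,0,-1.]);best=None
        for s in (1,-1):
            M=np.column_stack([np.cross(s*ty,tz),s*ty,tz]);rv=(R0.inv()*R.from_matrix(M)).as_rotvec()
            if best is None or np.linalg.norm(rv)<np.linalg.norm(best):best=rv
        d=R0.inv().apply(np.array([x,y,z+.155])-p0)
        n=max(np.linalg.norm(d-prev[1])/.06,np.degrees(np.linalg.norm(best-prev[0]))/10.5)
        print('  ',[float(v) for v in best.round(3)]+[float(v) for v in d.round(3)]+[g],'rows>=',round(n,1));prev=(best,d)
E
cat > b.py <<'E'
from h import *
p=snap('top'); save(p,'pics/pan_c.png',(250,120,470,340),2.5)
for l,z in [('iron',.055),('iron_handle',.1),('pan',.044),('pan_lid',.006)]:
    for r in manip.silhouettes(p,l)[:3]:
        m=r['pixels'];print(l,round(r['conf'],2),m.sum(),np.argwhere(m).mean(0).round()[::-1],rect(p,m,z))
plan([(.5,-.3,.28,0+87)],.085); plan([(.498,.063,.22,87),(.498,.063,.111,87)],.04)
E
python3 b.py
```

```text
iron 0.75 4306 [188. 194.] ((0.5061675310134888, 0.1897740513086319), (0.2514352798461914, 0.22229965031147003), 87.28748321533203)
iron 0.58 644 [ 94. 166.] ((0.6170132756233215, 0.5536208748817444), (0.08762151747941971, 0.06002923101186752), 68.07048034667969)
iron_handle 0.72 3837 [186. 192.] ((0.5014094114303589, 0.1824553906917572), (0.24194632470607758, 0.19519276916980743), 89.6861801147461)
pan 0.9 2881 [425. 209.] ((0.4489411413669586, -0.5671162009239197), (0.20837020874023438, 0.16010640561580658), 82.7118148803711)
pan 0.8 2978 [341. 220.] ((0.4153645634651184, -0.28965824842453003), (0.15509912371635437, 0.19967499375343323), 3.0709142684936523)
pan 0.75 3125 [359. 295.] ((0.18527857959270477, -0.3361436426639557), (0.20182646811008453, 0.15061460435390472), 84.40335845947266)
pan_lid 0.78 2816 [300. 162.] ((0.6180553436279297, -0.1689521074295044), (0.15884225070476532, 0.2046189308166504), 8.61075210571289)
   [0.0, -0.0, 0.311, 0.407, -0.207, -0.03, 0.085] rows>= 7.6
   [0.0, -0.0, 0.311, 0.498, -0.558, 0.03, 0.04] rows>= 12.5
   [0.0, -0.0, 0.311, 0.498, -0.558, 0.139, 0.04] rows>= 1.8
```

View pics/pan_c.png

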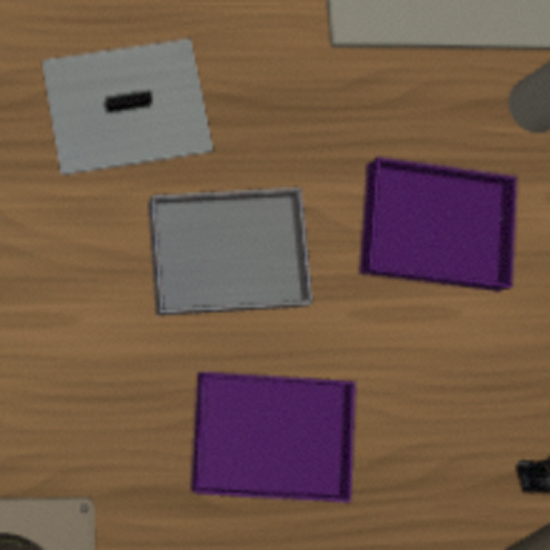

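The crop confirms it: the grey open pan at crop (230,252) is steel, and both others, (440,222) and (273,437), are purple. I start moving now.

Request:
move_arm --plan '[0,0,0.15,0.2,-0.1,-0.03,0.085,0,0,0.311,0.407,-0.207,-0.03,0.085,0,0,0.311,0.407,-0.207,-0.03,0.085,0,0,0.311,0.407,-0.207,-0.03,0.085,0,0,0.311,0.407,-0.207,-0.03,0.085,0,0,0.311,0.407,-0.207,-0.03,0.085,0,0,0.311,0.407,-0.207,-0.03,0.085,0,0,0.311,0.407,-0.207,-0.03,0.085,0,0,0.311,0.407,-0.207,-0.03,0.085]'

```text
clock: 2.58
position: [0.5011, -0.299, 0.4346]
ee_rot: [1.0, -0.025, 0.0, -0.0]
ft_force: [-1.3, -1.1, 0.5]
grip_width: 0.996
grasp_force: 0.0
```

```bash
python3 - <<'E'
from h import *
print(manip.get_obs()['position'])
p=snap('wrist'); save(p,'pics/w1.png')
for l in ['pan','pan_lid','pan_lid_grip']:
    for r in manip.tip_of(p,l)[:3]:
        X=w(p,r['position']); print(l,round(r['conf'],2),X.round(3),px(p,X).round())
for l,z in [('pan',.044),('pan_lid',.006)]:
    for r in manip.silhouettes(p,l)[:2]: print(l,round(r['conf'],2),rect(p,r['pixels'],z))
plan([(.498,-.05,.25,87),(.498,.0,.22,87)],.04)
E
```

```text
[ 0.5011332  -0.29901691  0.43461992]
pan 0.84 [ 0.419 -0.289 -0.004] [248. 215.]
pan 0.8 [ 0.448 -0.571 -0.   ] [441. 188.]
pan_lid 0.56 [ 0.613 -0.165  0.003] [146.  82.]
pan_lid_grip 0.91 [ 0.613 -0.169  0.045] [136.  78.]
pan 0.8 ((0.4228397309780121, -0.29127585887908936), (0.15799319744110107, 0.1950027495622635), 2.976447343826294)
pan 0.78 ((0.4522097706794739, -0.5572712421417236), (0.20021088421344757, 0.1488136351108551), 81.89431762695312)
pan_lid 0.7 ((0.6161935925483704, -0.16538533568382263), (0.16217689216136932, 0.20790205895900726), 8.548672676086426)
   [0.0, 0.0, -0.002, -0.015, -0.251, 0.03, 0.04] rows>= 4.2
   [0.0, 0.0, -0.002, -0.018, -0.301, 0.06, 0.04] rows>= 1.0
```

View pics/w1.png

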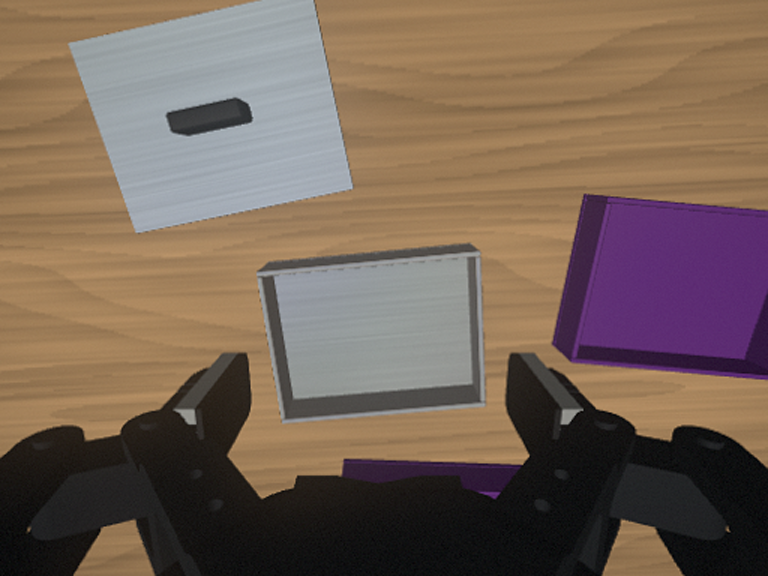

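The grey pan's rim corners are at viewed (260,273), (480,252), (485,404) and (284,420), with its lid at (210,116). Next is a view near the iron.

Request:
move_arm --plan '[0,0,0,-0.015,-0.3,0.03,0.045,0,0,0,-0.015,-0.3,0.03,0.045,0,0,0,-0.015,-0.3,0.03,0.045,0,0,0,-0.015,-0.3,0.03,0.045,0,0,0,-0.015,-0.3,0.03,0.045,0,0,0,-0.015,-0.3,0.03,0.045,0,0,0,-0.015,-0.3,0.03,0.045]'

```text
clock: 3.75
position: [0.5011, -0.0007, 0.4048]
ee_rot: [1.0, -0.027, 0.0, 0.0]
ft_force: [0.3, -0.9, -0.6]
grip_width: 0.532
grasp_force: 0.0
```

```bash
python3 - <<'E'
from h import *
p=snap('wrist'); save(p,'pics/w2.png')
for l in ['iron','iron_hinge','iron_handle']:
    for r in manip.tip_of(p,l)[:3]:
        X=w(p,r['position']); print(l,round(r['conf'],2),X.round(3),px(p,X).round())
plan([(.498,.063,.22,87),(.498,.063,.111,87)],.04)
E
```

```text
iron 0.68 [ 0.498  0.196 -0.001] [105. 175.]
iron_handle 0.91 [0.498 0.066 0.112] [183. 192.]
   [0.0, -0.0, -0.002, -0.007, -0.064, 0.03, 0.04] rows>= 1.2
   [0.0, -0.0, -0.002, -0.007, -0.064, 0.139, 0.04] rows>= 1.8
```

View pics/w2.png

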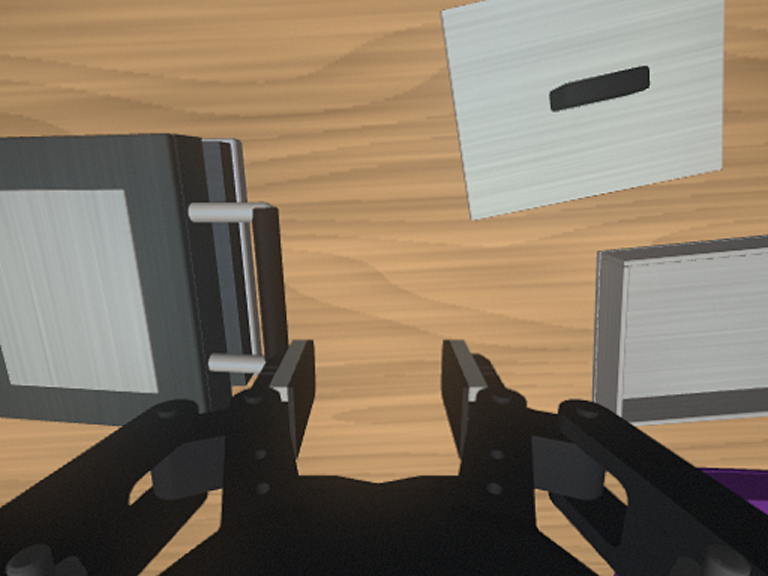

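The handle bar runs from viewed (264,210) to (277,358), and the base's light edge from (241,140) to (257,350).

```bash
python3 - <<'E'
from h import *
p=snap('wrist')
a=ray(p,(264/1.5,208/1.5),.112);b=ray(p,(278/1.5,358/1.5),.112);print(a,b,np.linalg.norm(a-b),np.degrees(np.arctan2(*(a-b)[[1,0]])))
for z in (0.055,0.0):
    a=ray(p,(241/1.5,140/1.5),z);b=ray(p,(256/1.5,340/1.5),z);print(a,b,np.degrees(np.arctan2(*(a-b)[[1,0]])))
for q in [(496,.191,0),(.503,.3,.06)]: print(px(p,q) if q[0]<1 else '')
for yaw in(87,89,91):
    c=np.array([.498,.192]);u=np.array([np.cos(np.radians(yaw)),np.sin(np.radians(yaw))]);print(yaw,(c+.11*u).round(3),(c-.13*u).round(3))
E
```

```text
[0.54826467 0.06544713 0.112     ] [0.45024117 0.06834086 0.112     ] 0.09806620433445526 -1.6909209909752978
[0.59217579 0.09067948 0.055     ] [0.44161031 0.09970812 0.055     ] -3.4316257429153647
[0.59670764 0.1069544  0.        ] [ 4.20239910e-01  1.17536271e-01 -5.55111512e-17] -3.431625742915359

[-16.83956715 186.81307833]
87 [0.504 0.302] [0.491 0.062]
89 [0.5   0.302] [0.496 0.062]
91 [0.496 0.302] [0.5   0.062]
```

Request:
move_arm --plan '[0,0,0,-0.007,-0.066,0.03,0.045,0,0,0,-0.007,-0.067,0.08,0.045,0,0,0,-0.007,-0.067,0.135,0.045,0,0,0,-0.007,-0.067,0.139,0.045,0,0,0,-0.007,-0.067,0.139,0.045,0,0,0,-0.007,-0.067,0.139,0.0,0,0,0,-0.007,-0.067,0.139,0.0,0,0,0,-0.007,-0.067,0.139,0.0,0,0,0,-0.007,-0.067,0.139,0.0,0,0,0,-0.007,-0.067,0.139,0.0]' --squeeze 40

```text
clock: 5.25
position: [0.4984, 0.0667, 0.267]
ee_rot: [1.0, -0.027, 0.001, 0.001]
ft_force: [1.6, -6.3, 3.5]
grip_width: 0.169
grasp_force: 39.1
```

```bash
cat > arc.py <<'E'
from h import *
import sys
o=manip.get_obs();print(o['position'],o['ft_force'],o['grip_width']*.0854,o['grasp_force'])
H=np.array([.505,.303,.06]);u=np.array([np.cos(np.radians(87.5)),np.sin(np.radians(87.5)),0])
g=o['position']-[0,0,.155]
d=g-H;print('radius',np.hypot(d@u,d[2]),'theta',np.arctan2(d[2],-d@u)-.067)
t=float(sys.argv[1]);e=float(sys.argv[2]);s=float(sys.argv[3]);off=g-H-.2405*(-np.cos(t+.067)*u+np.array([0,0,np.sin(t+.067)]))
print('off',off.round(4))
ts=np.arange(t,e+1e-6*s,s)[1:]
plan([(*(H+off*0+.2405*(-np.cos(a+.067)*u+np.array([0,0,np.sin(a+.067)]))),87) for a in ts],0.)
E
python3 arc.py .15 2.0 .19
```

```text
[0.49838088 0.06668535 0.26696272] [ 1.61110312 -6.27938116  3.46867144] 0.014437879731758007 39.07707989215851
radius 0.24202251371898437 theta 0.1493867068603827
off [ 0.0036 -0.0017  0.0002]
   [0.001, -0.003, -0.001, -0.004, -0.015, -0.043, 0.0] rows>= 0.8
   [0.001, -0.003, -0.001, -0.004, -0.037, -0.083, 0.0] rows>= 0.8
   [0.001, -0.003, -0.001, -0.004, -0.066, -0.118, 0.0] rows>= 0.8
   [0.001, -0.003, -0.001, -0.004, -0.102, -0.148, 0.0] rows>= 0.8
   [0.001, -0.003, -0.001, -0.005, -0.142, -0.169, 0.0] rows>= 0.8
   [0.001, -0.003, -0.001, -0.005, -0.185, -0.183, 0.0] rows>= 0.8
   [0.001, -0.003, -0.001, -0.005, -0.23, -0.189, 0.0] rows>= 0.8
   [0.001, -0.003, -0.001, -0.006, -0.276, -0.186, 0.0] rows>= 0.8
   [0.001, -0.003, -0.001, -0.006, -0.32, -0.174, 0.0] rows>= 0.8
```

Request:
move_arm --plan '[0,0,0,0,-0.007,-0.022,0,0,0,0,0,-0.015,-0.043,0,0,0,0,0,-0.025,-0.064,0,0,0,0,0,-0.037,-0.083,0,0,0,0,0,-0.051,-0.102,0,0,0,0,0,-0.066,-0.118,0,0,0,0,0,-0.084,-0.134,0,0,0,0,0,-0.102,-0.148,0,0,0,0,0,-0.121,-0.16,0,0,0,0,0,-0.142,-0.169,0,0,0,0,-0.001,-0.163,-0.177,0,0,0,0,-0.001,-0.185,-0.183,0]'

```text
clock: 6.75
position: [0.5066, 0.2516, 0.4518]
ee_rot: [1.0, -0.027, 0.002, 0.001]
ft_force: [-1.3, -7.8, 9.6]
grip_width: 0.17
grasp_force: 41.8
```

```bash
python3 arc.py 1.29 2.0 .1
```

```text
[0.50663983 0.25164168 0.4517857 ] [-1.34379226 -7.84504661  9.58095747] 0.014517867311872532 41.756810545921326
radius 0.24226595585386215 theta 1.2906925472224196
off [ 0.0039 -0.0004  0.0018]
   [0.002, -0.004, -0.002, -0.004, -0.024, -0.002, 0.0] rows>= 0.4
   [0.002, -0.004, -0.002, -0.004, -0.048, -0.004, 0.0] rows>= 0.4
   [0.002, -0.004, -0.002, -0.005, -0.072, -0.003, 0.0] rows>= 0.4
   [0.002, -0.004, -0.002, -0.005, -0.096, 0.0, 0.0] rows>= 0.4
   [0.002, -0.004, -0.002, -0.005, -0.119, 0.006, 0.0] rows>= 0.4
   [0.002, -0.004, -0.002, -0.005, -0.142, 0.014, 0.0] rows>= 0.4
   [0.002, -0.004, -0.002, -0.006, -0.164, 0.024, 0.0] rows>= 0.4
```

Working well. I take it back to about 1.93, then release upwards.

Request:
move_arm --plan '[0,0,0,0,-0.024,-0.003,0,0,0,0,0,-0.048,-0.005,0,0,0,0,0,-0.072,-0.004,0,0,0,0,0,-0.096,-0.001,0,0,0,0,0,-0.119,0.005,0,0,0,0,0,-0.142,0.013,0,0,0,0,0,-0.15,0.016,0,0,0,0,0,-0.15,0.016,0.045,0,0,0,0,-0.15,0.016,0.045,0,0,0,0,-0.15,0.016,0.045,0,0,0,0,-0.15,-0.04,0.045,0,0,0,0,-0.15,-0.08,0.085]'

```text
clock: 8.25
position: [0.5142, 0.4017, 0.531]
ee_rot: [1.0, -0.027, 0.001, -0.0]
ft_force: [0.6, 0.8, 0.7]
grip_width: 0.722
grasp_force: 0.0
```

```bash
python3 - <<'E'
from h import *
plan([(.45,.15,.25,87)],.085)
p=snap('top'); save(p,'pics/top1.png',(110,110,310,310),3)
for l in ['iron_handle','waffle1']:
    for r in manip.tip_of(p,l)[:4]:
        X=w(p,r['position']); print(l,round(r['conf'],2),X.round(3),px(p,X).round())
E
```

```text
[-0.001, -0.001, -0.001, -0.051, 0.255, 0.126, 0.085] rows>= 4.8
waffle1 0.67 [0.541 0.152 0.053] [201. 182.]
waffle1 0.48 [0.451 0.16  0.053] [198. 210.]
```

Request:
move_arm --plan '[0,0,0,-0.01,0.06,0,0.085,0,0,0,-0.02,0.12,0.02,0.085,0,0,0,-0.05,0.18,0.06,0.085,0,0,0,-0.08,0.225,0.1,0.085,0,0,0,-0.09,0.225,0.11,0.085,0,0,0,-0.09,0.225,0.11,0.085]'

```text
clock: 9.15
position: [0.4112, 0.1805, 0.4167]
ee_rot: [1.0, -0.028, -0.001, 0.001]
ft_force: [0.3, -0.0, -0.7]
grip_width: 0.998
grasp_force: 0.0
```

```bash
python3 - <<'E'
from h import *
p=snap('wrist'); save(p,'pics/w3.png')
for l in ['waffle1','iron','iron_hinge']:
    for r in manip.tip_of(p,l)[:5]:
        X=w(p,r['position']); print(l,round(r['conf'],2),X.round(3),px(p,X).round())
for r in manip.silhouettes(p,'waffle1')[:5]: print(round(r['conf'],2),r['pixels'].sum(),rect(p,r['pixels'],.069))
E
```

```text
waffle1 0.91 [0.542 0.156 0.061] [268.  46.]
waffle1 0.79 [0.456 0.155 0.058] [272. 131.]
iron 0.57 [ 0.5    0.191 -0.002] [239.  95.]
0.95 2851 ((0.540408194065094, 0.15375611186027527), (0.05999229848384857, 0.04354267939925194), 86.88204956054688)
0.55 2080 ((0.45641452074050903, 0.15693068504333496), (0.05985073745250702, 0.04067615047097206), 88.00384521484375)
```

View pics/w3.png

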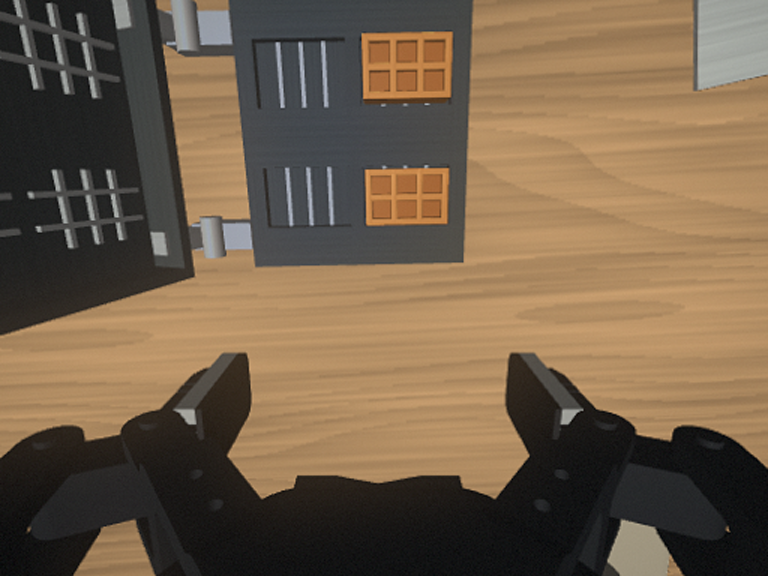

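Only two waffles are there: the far right one at viewed (407,66) and the near right one at (407,196). Both left cavities are empty. I'll grip them across the short side.

```bash
python3 - <<'E'
from h import *
print(manip.get_obs()['joint_pos'].round(2))
plan([(.541,.155,.16,-2.5),(.541,.155,.073,-2.5)],.06)
p0=(.420,-.290)
E
```

```text
[ 0.2  -0.03 -0.7   1.84 -0.02  1.33 -2.11]
   [-0.001, 0.0, 1.563, 0.129, 0.021, 0.104, 0.06] rows>= 8.5
   [-0.001, 0.0, 1.563, 0.129, 0.022, 0.191, 0.06] rows>= 1.5
```

Request:
move_arm --plan '[0,0,-0.18,0.02,0.005,0.01,0.06,0,0,-0.36,0.04,0.01,0.02,0.06,0,0,-0.54,0.06,0.01,0.04,0.06,0,0,-0.72,0.08,0.02,0.06,0.06,0,0,-0.9,0.1,0.02,0.07,0.06,0,0,-1.08,0.11,0.02,0.08,0.06,0,0,-1.26,0.129,0.021,0.09,0.06,0,0,-1.44,0.129,0.021,0.1,0.06,0,0,-1.58,0.129,0.021,0.1,0.06,0,0,-1.58,0.129,0.021,0.104,0.06,0,0,-1.58,0.129,0.021,0.104,0.06]'

```text
clock: 10.78
position: [0.5404, 0.1548, 0.3144]
ee_rot: [0.723, 0.691, -0.0, -0.0]
ft_force: [-0.3, -0.3, 0.3]
grip_width: 0.702
grasp_force: 0.0
```

```bash
python3 - <<'E'
from h import *
print(manip.get_obs()['joint_pos'].round(2))
plan([(.541,.155,.073,-2.5),(.541,.155,.2,-2.5)],.06)
E
```

```text
[ 0.28  0.36 -0.76  1.71  0.27  1.18 -0.6 ]
   [-0.0, -0.0, -0.002, 0.0, 0.001, 0.086, 0.06] rows>= 1.4
   [-0.0, -0.0, -0.002, 0.0, 0.001, -0.041, 0.06] rows>= 2.1
```

Request:
move_arm --plan '[0,0,0,0,0,0.045,0.06,0,0,0,0,0,0.075,0.06,0,0,0,0,0,0.086,0.06,0,0,0,0,0,0.086,0.06,0,0,0,0,0,0.086,0.02,0,0,0,0,0,0.086,0.02,0,0,0,0,0,0.086,0.02,0,0,0,0,0,0.086,0.02,0,0,0,0,0,0.07,0.02,0,0,0,0,0,0.03,0.02,0,0,0,0,0,-0.02,0.02,0,0,0,0,0,-0.04,0.02]' --squeeze 40

```text
clock: 12.28
position: [0.5404, 0.1551, 0.3582]
ee_rot: [0.722, 0.692, 0.002, 0.001]
ft_force: [1.0, -0.1, -0.6]
grip_width: 0.455
grasp_force: 41.9
```

```bash
python3 - <<'E'
from h import *
p=snap('wrist'); save(p,'pics/w4.png',s=1)
for r in manip.tip_of(p,'waffle1')[:3]:
        X=w(p,r['position']); print(round(r['conf'],2),X.round(3),px(p,X).round())
# pan corners from w1 view, pose then: 
E
```

```text
0.96 [0.54  0.152 0.184] [252. 245.]
0.77 [0.457 0.155 0.057] [167. 189.]
0.33 [ 0.502  0.194 -0.004] [217. 141.]
```

View pics/w4.png

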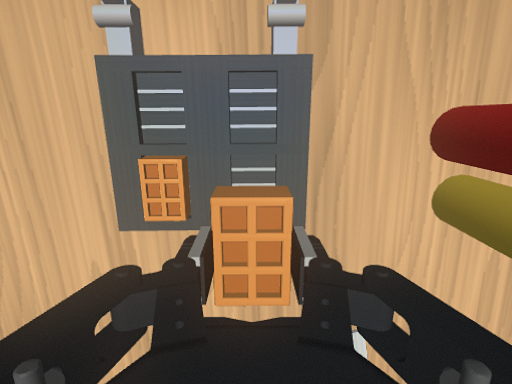

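The first waffle is held squarely at pixel (252,245), with an opening of 39 mm. I carry it to the pan.

```bash
python3 - <<'E'
from h import *
plan([(.418,-.245,.15,3),(.418,-.245,.036,3)],.02)
E
```

```text
[0.004, -0.0, -0.096, -0.405, -0.105, 0.052, 0.02] rows>= 7.0
   [0.004, -0.0, -0.096, -0.405, -0.106, 0.166, 0.02] rows>= 1.9
```

Request:
move_arm --plan '[0,0,-0.01,-0.04,-0.01,0,0.02,0,0,-0.02,-0.09,-0.023,0,0.02,0,0,-0.04,-0.14,-0.036,0,0.02,0,0,-0.06,-0.19,-0.05,0,0.02,0,0,-0.08,-0.24,-0.063,0,0.02,0,0,-0.096,-0.29,-0.076,0.01,0.02,0,0,-0.096,-0.34,-0.09,0.03,0.02,0,0,-0.096,-0.385,-0.1,0.04,0.02,0,0,-0.096,-0.405,-0.105,0.052,0.02,0,0,-0.096,-0.405,-0.105,0.052,0.02,0,0,-0.096,-0.405,-0.105,0.052,0.02]'

```text
clock: 13.75
position: [0.4185, -0.244, 0.3026]
ee_rot: [0.687, 0.726, 0.0, -0.0]
ft_force: [0.9, 0.5, -0.1]
grip_width: 0.456
grasp_force: 46.5
```

```bash
python3 - <<'E'
from h import *
p=snap('wrist'); save(p,'pics/w5.png')
for l in ['waffle1','pan','pan_lid']:
  for r in manip.tip_of(p,l)[:3]:
        X=w(p,r['position']); print(l,round(r['conf'],2),X.round(3),px(p,X).round())
plan([(.418,-.245,.15,3),(.418,-.245,.036,3)],.02)
E
```

```text
waffle1 0.75 [ 0.417 -0.244  0.131] [251. 243.]
pan 0.87 [ 0.184 -0.34  -0.003] [ 26. 261.]
pan_lid 0.57 [ 0.61  -0.169  0.003] [470. 116.]
   [0.001, 0.0, 0.003, -0.0, -0.0, -0.002, 0.02] rows>= 0.0
   [0.001, 0.0, 0.003, -0.0, -0.001, 0.112, 0.02] rows>= 1.9
```

View pics/w5.png

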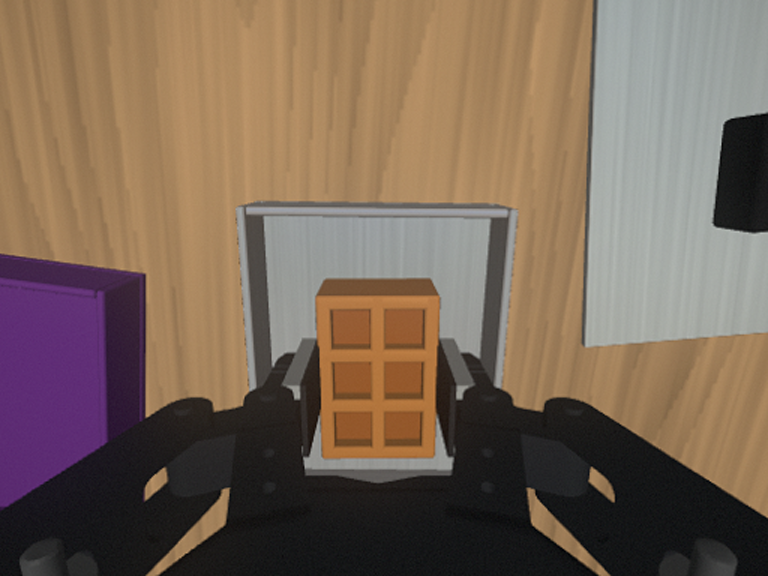

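The waffle is square over the steel pan: centred in x, with the rim at viewed y≈210. I lower it and release.

Request:
move_arm --plan '[0,0,0,0,0,0.05,0.02,0,0,0,0,0,0.09,0.02,0,0,0,0,0,0.108,0.02,0,0,0,0,0,0.113,0.02,0,0,0,0,0,0.113,0.02,0,0,0,0,0,0.113,0.06,0,0,0,0,0,0.113,0.06,0,0,0,0,0,0.113,0.06,0,0,0,0,0,0.09,0.06,0,0,0,0,0,0.04,0.06,0,0,0,0,0,-0.01,0.06,0,0,0,0,0,-0.05,0.06]'

```text
clock: 15.45
position: [0.4179, -0.2454, 0.3549]
ee_rot: [0.688, 0.726, 0.0, 0.001]
ft_force: [0.2, -0.3, 0.3]
grip_width: 0.703
grasp_force: 0.0
```

```bash
python3 - <<'E'
from h import *
plan([(.456,.156,.2,-2.5),(.456,.156,.14,-2.5),(.456,.156,.072,-2.5)],.06)
E
```

```text
[0.001, 0.001, 0.097, 0.399, 0.059, -0.0, 0.06] rows>= 6.7
   [0.001, 0.001, 0.097, 0.399, 0.059, 0.06, 0.06] rows>= 1.0
   [0.001, 0.001, 0.097, 0.399, 0.059, 0.128, 0.06] rows>= 1.1
```

Request:
move_arm --plan '[0,0,0.015,0.05,0.007,0,0.06,0,0,0.03,0.105,0.015,0,0.06,0,0,0.05,0.16,0.024,0,0.06,0,0,0.065,0.215,0.032,0,0.06,0,0,0.08,0.27,0.04,0,0.06,0,0,0.097,0.325,0.048,0,0.06,0,0,0.097,0.37,0.055,0.02,0.06,0,0,0.097,0.399,0.059,0.04,0.06,0,0,0.097,0.399,0.059,0.06,0.06,0,0,0.097,0.399,0.059,0.06,0.06]'

```text
clock: 16.7
position: [0.4552, 0.156, 0.2917]
ee_rot: [0.722, 0.692, -0.001, -0.001]
ft_force: [0.8, 0.2, -0.6]
grip_width: 0.701
grasp_force: 0.0
```

```bash
python3 - <<'E'
from h import *
p=snap('wrist')
for r in manip.tip_of(p,'waffle1')[:3]:
        X=w(p,r['position']); print(round(r['conf'],2),X.round(3),px(p,X).round())
plan([(.456,.156,.073,-2.5)],.06)
E
```

```text
0.59 [0.46  0.153 0.058] [261. 210.]
   [0.0, 0.0, -0.001, 0.0, 0.0, 0.065, 0.06] rows>= 1.1
```

Request:
move_arm --plan '[0,0,0,0,0,0.04,0.06,0,0,0,0,0,0.063,0.06,0,0,0,0,0,0.065,0.06,0,0,0,0,0,0.065,0.06,0,0,0,0,0,0.065,0.02,0,0,0,0,0,0.065,0.02,0,0,0,0,0,0.065,0.02,0,0,0,0,0,0.065,0.02,0,0,0,0,0,0.05,0.02,0,0,0,0,0,0.01,0.02,0,0,0,0,0,-0.04,0.02,0,0,0,0,0,-0.06,0.02]'

```text
clock: 18.3
position: [0.4557, 0.1569, 0.3564]
ee_rot: [0.722, 0.692, 0.002, 0.001]
ft_force: [0.3, -0.8, -0.8]
grip_width: 0.457
grasp_force: 41.5
```

```bash
python3 - <<'E'
from h import *
p=snap('wrist')
for r in manip.tip_of(p,'waffle1')[:3]:
        X=w(p,r['position']); print(round(r['conf'],2),X.round(3),px(p,X).round())
plan([(.423,-.335,.15,3),(.423,-.335,.036,3)],.02)
E
```

```text
0.76 [0.455 0.152 0.187] [251. 253.]
   [0.005, -0.0, -0.096, -0.493, -0.012, 0.051, 0.02] rows>= 8.3
   [0.005, -0.0, -0.096, -0.493, -0.012, 0.165, 0.02] rows>= 1.9
```

Request:
move_arm --plan '[0,0,-0.01,-0.045,0,0,0.02,0,0,-0.02,-0.095,0,0,0.02,0,0,-0.04,-0.145,0,0,0.02,0,0,-0.06,-0.195,0,0,0.02,0,0,-0.08,-0.245,0,0,0.02,0,0,-0.096,-0.3,0,0,0.02,0,0,-0.096,-0.355,-0.005,0,0.02,0,0,-0.096,-0.41,-0.01,0.01,0.02,0,0,-0.096,-0.46,-0.012,0.03,0.02,0,0,-0.096,-0.493,-0.012,0.045,0.02,0,0,-0.096,-0.493,-0.012,0.051,0.02,0,0,-0.096,-0.493,-0.012,0.051,0.02]'

```text
clock: 19.9
position: [0.4221, -0.3348, 0.301]
ee_rot: [0.688, 0.726, 0.0, -0.001]
ft_force: [0.8, 0.5, -0.6]
grip_width: 0.459
grasp_force: 41.5
```

```bash
python3 - <<'E'
from h import *
p=snap('wrist');save(p,'pics/w6.png',s=1)
for r in manip.tip_of(p,'waffle1')[:3]:
        X=w(p,r['position']); print(round(r['conf'],2),X.round(3),px(p,X).round())
plan([(.423,-.335,.036,3)],.02)
E
```

```text
0.73 [ 0.414 -0.246  0.018] [249.  87.]
0.71 [ 0.424 -0.337  0.128] [257. 246.]
   [0.0, -0.0, 0.002, -0.0, 0.0, 0.111, 0.02] rows>= 1.9
```

View pics/w6.png

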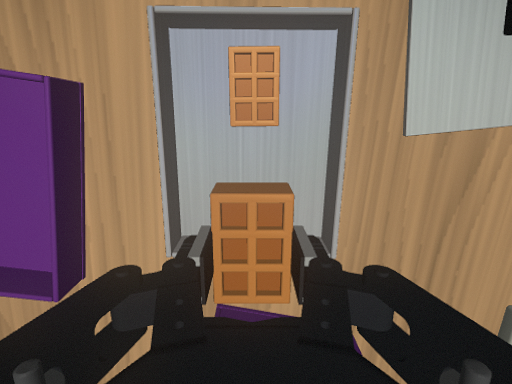

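The first waffle lies flat at pixel (254,86), and the second is held at (252,245) over the near half. I place it now.

Request:
move_arm --plan '[0,0,0,0,0,0.05,0.02,0,0,0,0,0,0.09,0.02,0,0,0,0,0,0.107,0.02,0,0,0,0,0,0.112,0.02,0,0,0,0,0,0.112,0.02,0,0,0,0,0,0.112,0.06,0,0,0,0,0,0.112,0.06,0,0,0,0,0,0.112,0.06,0,0,0,0,0,0.09,0.06,0,0,0,0,0,0.04,0.06,0,0,0,0,0,-0.02,0.06,0,0,0,0,0,-0.08,0.06]'

```text
clock: 21.5
position: [0.4217, -0.3357, 0.3838]
ee_rot: [0.688, 0.725, -0.0, 0.0]
ft_force: [0.8, -1.0, -0.6]
grip_width: 0.705
grasp_force: 0.0
```

```bash
python3 - <<'E'
from h import *
o=manip.get_obs()
p=snap('top');save(p,'pics/top2.png',(250,120,450,300),3)
for l in ['waffle1','pan_lid','pan_lid_grip']:
  for r in manip.tip_of(p,l)[:3]:
        X=w(p,r['position']); print(l,round(r['conf'],2),X.round(3),px(p,X).round())
plan([(.56,-.25,.22,9)],.06)
E
```

```text
waffle1 0.83 [ 0.414 -0.245  0.013] [326. 222.]
waffle1 0.65 [ 0.418 -0.333  0.015] [353. 221.]
pan_lid 0.75 [ 0.613 -0.164  0.008] [299. 163.]
pan_lid 0.73 [ 0.418 -0.248  0.015] [327. 221.]
pan_lid_grip 0.78 [ 0.618 -0.172  0.047] [302. 158.]
   [0.001, 0.002, -0.105, 0.079, 0.142, 0.008, 0.06] rows>= 2.7
```

View pics/top2.png

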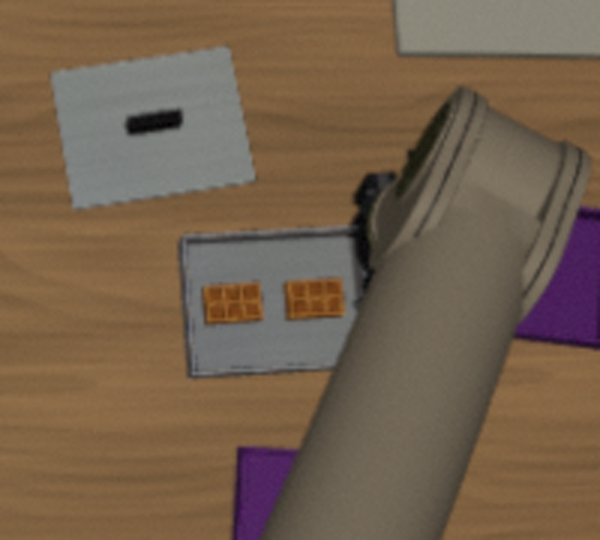

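Both waffles lie flat in the steel pan, at crop (233,303) and (314,298). The loose lid is at (153,122), not moved. I take one elevated wrist view to measure lid and pan.

```bash
python3 - <<'E'
from h import *
plan([(.51,-.40,.29,5)],.06)
E
```

```text
[0.001, 0.002, -0.035, -0.069, 0.085, -0.062, 0.06] rows>= 2.1
```

Request:
move_arm --plan '[0,0,-0.02,-0.035,0.042,-0.03,0.05,0,0,-0.035,-0.069,0.085,-0.062,0.05,0,0,-0.035,-0.069,0.085,-0.062,0.05,0,0,-0.035,-0.069,0.085,-0.062,0.05]'

```text
clock: 22.2
position: [0.5104, -0.4001, 0.4414]
ee_rot: [0.675, 0.737, -0.0, -0.002]
ft_force: [-0.1, 0.5, -0.3]
grip_width: 0.588
grasp_force: 0.0
```

```bash
python3 - <<'E'
from h import *
p=snap('wrist');save(p,'pics/w7.png')
for l in ['pan','pan_lid','pan_lid_grip','waffle1']:
  for r in manip.tip_of(p,l)[:3]:
        X=w(p,r['position']); print(l,round(r['conf'],2),X.round(3),px(p,X).round())
for l,z in [('pan',.044),('pan_lid',.014)]:
    for r in manip.silhouettes(p,l)[:2]: print(l,round(r['conf'],2),rect(p,r['pixels'],z))
# project pan model rim corners and lid plate corners for comparison
def corners(cx,cy,a,z,hx,hy):
    a=np.radians(a);M=np.array([[np.cos(a),-np.sin(a)],[np.sin(a),np.cos(a)]])
    return [(px(p,(*(M@[i*hx,j*hy]+[cx,cy]),z))*1.5).round(1).tolist() for i,j in((1,1),(1,-1),(-1,-1),(-1,1))]
print('pan',corners(.419,-.29,3,.044,.0745,.097)); print('lid',corners(.616,-.168,8.6,.014,.0785,.101))
E
```

```text
pan 0.88 [ 0.45  -0.572 -0.001] [206. 266.]
pan 0.78 [ 0.181 -0.337 -0.003] [17. 95.]
pan 0.74 [ 0.421 -0.293 -0.004] [195.  79.]
waffle1 0.93 [ 0.424 -0.34   0.019] [192. 115.]
waffle1 0.61 [ 0.417 -0.246  0.017] [189.  35.]
pan 0.87 ((0.4537806510925293, -0.5467991232872009), (0.17329524457454681, 0.15006962418556213), 81.66531372070312)
pan 0.7 ((0.2426113486289978, -0.34568384289741516), (0.19705553352832794, 0.09021992236375809), 81.79885864257812)
pan_lid 0.61 ((0.6236915588378906, -0.22809764742851257), (0.15982939302921295, 0.08452221751213074), 7.081756114959717)
pan [[375.8, -33.3], [368.1, 231.6], [193.2, 225.2], [171.3, -42.6]]
lid [[656.4, -207.3], [627.5, 99.6], [442.3, 113.0], [436.8, -186.1]]
```

View pics/w7.png

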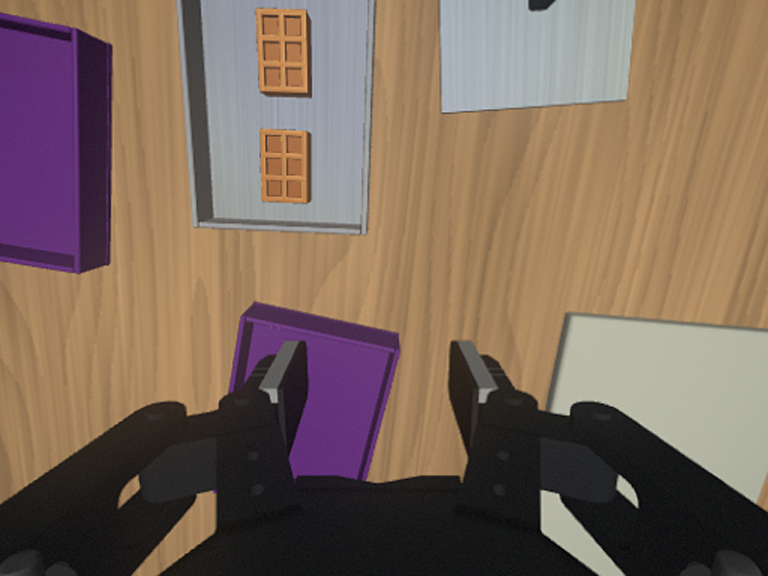

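The model corners match the picture: lid predicted (442,113), (627,100) against seen (442,113), (627,100), and pan (193,225), (368,232) against (193,226), (367,234). I'm going for the lid.

```bash
python3 - <<'E'
from h import *
from scipy.optimize import least_squares
p=snap('wrist')
q=dict(p);T=np.eye(4);T[:3,:3]=R.from_quat([.9997,-.025,0,0]).as_matrix();T[:3,3]=[.5011,-.2990,.4346];q['T']=T@np.array(p['mount'])
obs=[(q,(1,1),(260,272)),(q,(1,-1),(480,250)),(q,(-1,-1),(485,404)),(q,(-1,1),(284,421)),(p,(1,-1),(367,234)),(p,(-1,-1),(194,227))]
def f(v):
    a=v[2];M=np.array([[np.cos(a),-np.sin(a)],[np.sin(a),np.cos(a)]])
    return np.concatenate([px(c,(*(M@[i*.0745,j*.097]+v[:2]),.044))*1.5-o for c,(i,j),o in obs])
s=least_squares(f,[.419,-.29,.05],loss='soft_l1');print(s.x,np.degrees(s.x[2]),s.fun.round(1))
plan([(.616,-.168,.2,8.6),(.616,-.168,.14,8.6)],.04)
E
```

```text
[ 0.42008341 -0.29316484  0.04634194] 2.6551973479268653 [-3.4 -0.5  2.3  0.   2.7  2.2 -1.   2.7  0.9  0.   0.2 -0.2]
   [-0.0, 0.0, -0.063, 0.222, 0.126, 0.089, 0.04] rows>= 4.5
   [-0.0, 0.0, -0.063, 0.222, 0.126, 0.149, 0.04] rows>= 1.0
```

Request:
move_arm --plan '[0,0,-0.02,0.05,0.03,0.02,0.04,0,0,-0.04,0.1,0.06,0.05,0.04,0,0,-0.063,0.155,0.09,0.07,0.04,0,0,-0.063,0.2,0.115,0.1,0.04,0,0,-0.063,0.222,0.126,0.13,0.04,0,0,-0.063,0.222,0.126,0.149,0.04,0,0,-0.063,0.222,0.126,0.149,0.04,0,0,-0.063,0.222,0.126,0.149,0.04]'

```text
clock: 23.6
position: [0.6167, -0.17, 0.2959]
ee_rot: [0.653, 0.757, 0.0, 0.001]
ft_force: [0.6, 0.0, 0.8]
grip_width: 0.47
grasp_force: 0.0
```

```bash
python3 - <<'E'
from h import *
p=snap('wrist')
for l in ['pan_lid_grip']:
  for r in manip.tip_of(p,l)[:3]:
        X=w(p,r['position']); print(l,round(r['conf'],2),X.round(3),px(p,X).round())
for l in ['pan_lid','pan_lid_grip']:
  for r in manip.silhouettes(p,l)[:1]: print(l,rect(p,r['pixels'],.014),r['pixels'].sum())
plan([(.616,-.168,.036,8.6)],.04)
E
```

```text
pan_lid_grip 0.89 [ 0.613 -0.165  0.048] [249. 194.]
pan_lid ((0.6146246194839478, -0.1676691174507141), (0.15740066766738892, 0.20181412994861603), 8.223278999328613) 33769
pan_lid_grip ((0.6147565245628357, -0.1683708280324936), (0.1575821191072464, 0.20203033089637756), 8.188737869262695) 33929
   [0.001, 0.001, -0.001, 0.001, -0.001, 0.105, 0.04] rows>= 1.7
```

Request:
move_arm --plan '[0,0,0,0.002,0,0.05,0.04,0,0,0,0.002,0,0.09,0.04,0,0,0,0.002,0,0.104,0.04,0,0,0,0.002,0,0.105,0.04,0,0,0,0.002,0,0.105,0.04,0,0,0,0.002,0,0.105,0.0,0,0,0,0.002,0,0.105,0.0,0,0,0,0.002,0,0.105,0.0,0,0,0,0.002,0,0.105,0.0,0,0,0,0.002,0,0.08,0.0,0,0,0,0.002,0,0.03,0.0,0,0,0,0.002,0,0,0.0]' --squeeze 100

```text
clock: 25.3
position: [0.6166, -0.1662, 0.2973]
ee_rot: [0.652, 0.758, 0.0, 0.001]
ft_force: [0.1, 0.4, -4.0]
grip_width: 0.168
grasp_force: 98.5
```

```bash
python3 - <<'E'
from h import *
p=snap('wrist');save(p,'pics/w8.png')
Ti=np.linalg.inv
T=np.eye(4);o=manip.get_obs();T[:3,:3]=R.from_quat(o['ee_rot']).as_matrix();T[:3,3]=o['position']
for l in ['pan_lid','pan_lid_grip']:
  for r in manip.tip_of(p,l)[:2]:
        X=w(p,r['position']); print(l,round(r['conf'],2),X.round(3),'tool',(Ti(T)@[*X,1])[:3].round(4))
for r in manip.silhouettes(p,'pan_lid')[:1]: print(rect(p,r['pixels'],o['position'][2]-.155-.022))
print(o['position'],np.degrees(2*np.arctan2(o['ee_rot'][1],o['ee_rot'][0]))-90)
# predicted plate corners if lid origin is at grasp+(0,0,-.028), tool yaw
a=np.radians(8.4)
for i,j in((1,1),(1,-1),(-1,-1),(-1,1)):
    print((px(p,(o['position'][0]+i*.0785*np.cos(a)-j*.101*np.sin(a),o['position'][1]+i*.0785*np.sin(a)+j*.101*np.cos(a),o['position'][2]-.155-.022))*1.5).round())
plan([(.420,-.2925,.14,2.7)],0.)
E
```

```text
pan_lid 0.57 [ 0.613 -0.165  0.109] tool [ 0.0019 -0.0055  0.1919]
pan_lid_grip 0.74 [ 0.615 -0.167  0.153] tool [-0.     -0.0035  0.1476]
((0.6120206117630005, -0.14231425523757935), (0.15335656702518463, 0.15057221055030823), 8.72465705871582)
[ 0.61747921 -0.16618384  0.30105324] 8.59814988083943
[648.  52.]
[568. 584.]
[194. 584.]
[121.  50.]
   [-0.0, 0.0, 0.103, -0.095, -0.213, -0.001, 0.0] rows>= 3.9
```

View pics/w8.png

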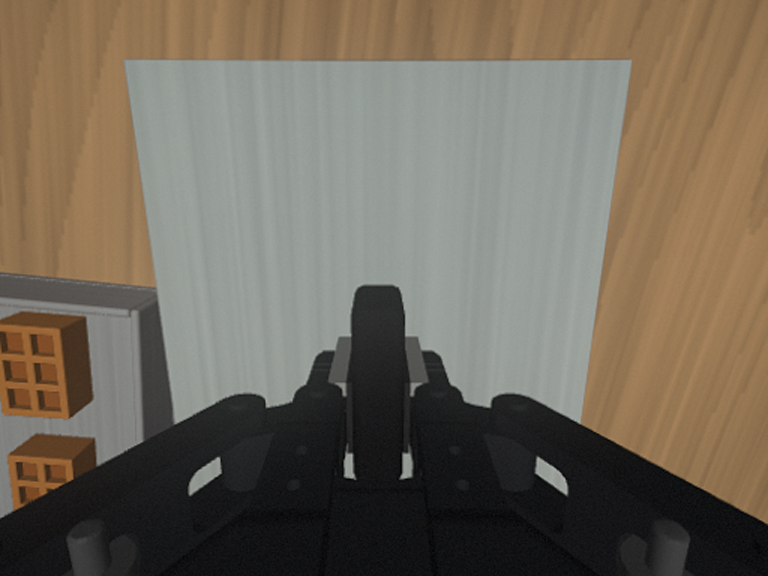

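The lid is held level at viewed (378,60–480). Its far corners are at (125,60) and (631,60), near the prediction. I carry it above the pan and let it settle.

Request:
move_arm --plan '[0,0,0,0,0,-0.02,0,0,0,0.03,-0.02,-0.04,-0.03,0,0,0,0.06,-0.04,-0.085,-0.03,0,0,0,0.09,-0.06,-0.13,-0.03,0,0,0,0.103,-0.08,-0.175,-0.02,0,0,0,0.103,-0.095,-0.205,-0.01,0,0,0,0.103,-0.095,-0.213,0,0,0,0,0.103,-0.095,-0.213,0,0,0,0,0.103,-0.095,-0.213,0,0,0,0,0.103,-0.095,-0.213,0,0,0,0,0.103,-0.095,-0.213,0,0]'

```text
clock: 26.88
position: [0.4205, -0.2917, 0.2949]
ee_rot: [0.69, 0.724, 0.0, 0.0]
ft_force: [-0.0, -0.8, -4.2]
grip_width: 0.17
grasp_force: 98.7
```

```bash
python3 - <<'E'
from h import *
o=manip.get_obs();p=snap('wrist');save(p,'pics/w9.png')
yaw=np.degrees(2*np.arctan2(o['ee_rot'][1],o['ee_rot'][0]))-90
print(o['position'],yaw,o['grip_width'],o['torque'])
a=np.radians(yaw);c=o['position']-[0,0,.177]
for k in [(1,1),(1,-1),(-1,-1),(-1,1)]:
    i,j=k;print('lid',(px(p,c+[i*.0785*np.cos(a)-j*.101*np.sin(a),i*.0785*np.sin(a)+j*.101*np.cos(a),0])*1.5).round(), end=' ')
    i,j=k;b=np.radians(2.7);print('pan',(px(p,(.42+i*.0745*np.cos(b)-j*.097*np.sin(b),-.2925+i*.0745*np.sin(b)+j*.097*np.cos(b),.044))*1.5).round())
E
```

```text
[ 0.42054122 -0.29173379  0.29494317] 2.7480081641827923 0.16975380059301515 [ 0.03486085 -0.03171271 -0.00608905]
lid [638.  54.] pan [535. 107.]
lid [564. 576.] pan [504. 458.]
lid [197. 576.] pan [253. 457.]
lid [125.  54.] pan [223. 106.]
```

View pics/w9.png

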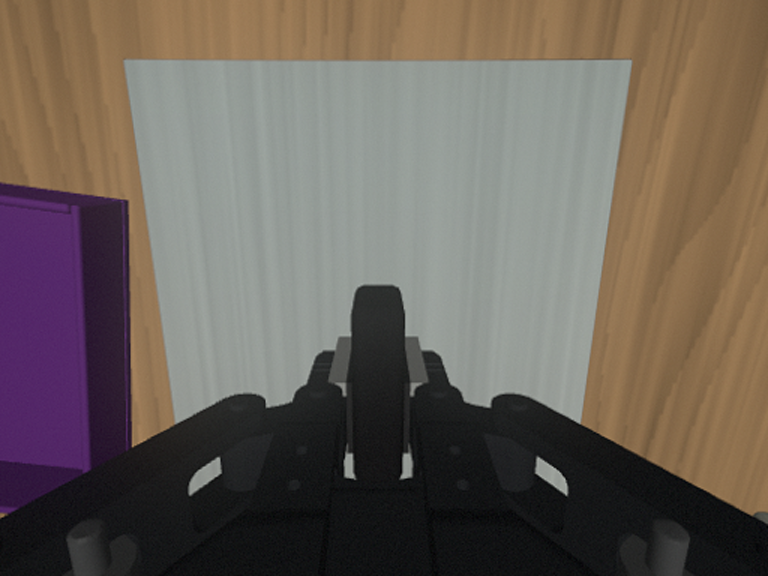

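The lid's far corners, (124,60) and (631,60), put it within about 1.5 mm of square over the pan. I lower it gently.

Request:
move_arm --plan '[0,0,0,0.001,0,0.03,0,0,0,0,0.001,0,0.05,0,0,0,0,0.001,0,0.055,0,0,0,0,0.001,0,0.059,0,0,0,0,0.001,0,0.062,0,0,0,0,0.001,0,0.065,0,0,0,0,0.001,0,0.067,0,0,0,0,0.001,0,0.068,0,0,0,0,0.001,0,0.068,0]'

```text
clock: 28.05
position: [0.42, -0.2911, 0.2273]
ee_rot: [0.69, 0.724, -0.0, 0.0]
ft_force: [-4.2, 1.9, 4.7]
grip_width: 0.167
grasp_force: 100.1
```

Seated by height (about 44 mm), with contact force. Release and check.

Request:
move_arm --plan '[0,0,0,0,0,0.001,0,0,0,0,0,0,0.001,0.045,0,0,0,0,0,0,0.045,0,0,0,0,0,0,0.045,0,0,0,0,0,-0.05,0.045,0,0,0,0,0,-0.1,0.045,0,0,0,0,0,-0.15,0.045,0,0,0,-0.05,0,-0.18,0.045,0,0,0,-0.1,0,-0.18,0.045,0,0,0,-0.13,0,-0.18,0.045,0,0,0,-0.13,0,-0.18,0.045]'

```text
clock: 29.42
position: [0.4252, -0.4232, 0.4058]
ee_rot: [0.691, 0.722, 0.0, -0.0]
ft_force: [0.6, 0.4, -0.3]
grip_width: 0.528
grasp_force: 0.0
```

```bash
python3 - <<'E'
from h import *
o=manip.get_obs();p=snap('wrist');save(p,'pics/w10.png')
print(o['position'],o['joint_pos'].round(2))
for l in ['pan_lid','pan_lid_grip']:
  for r in manip.tip_of(p,l)[:2]:
        X=w(p,r['position']); print(l,round(r['conf'],2),X.round(3))
for r in manip.silhouettes(p,'pan_lid')[:1]: print(rect(p,r['pixels'],.05))
b=np.radians(2.7)
for i,j in [(1,1),(1,-1),(-1,-1),(-1,1)]:
    print('lid',(px(p,(.42+i*.0785*np.cos(b)-j*.101*np.sin(b),-.2925+i*.0785*np.sin(b)+j*.101*np.cos(b),.05))*1.5).round())
E
```

```text
[ 0.42522291 -0.42320882  0.4058134 ] [ 1.09  0.31 -0.48  1.51  0.15  1.35  0.65]
pan_lid 0.95 [ 0.415 -0.291  0.039]
pan_lid_grip 0.71 [ 0.417 -0.292  0.082]
pan_lid_grip 0.68 [ 0.416 -0.292  0.041]
((0.4205307066440582, -0.32042378187179565), (0.15790028870105743, 0.14574764668941498), 2.468306541442871)
lid [ 506. -105.]
lid [485. 222.]
lid [277. 223.]
lid [ 254. -103.]
```

View pics/w10.png

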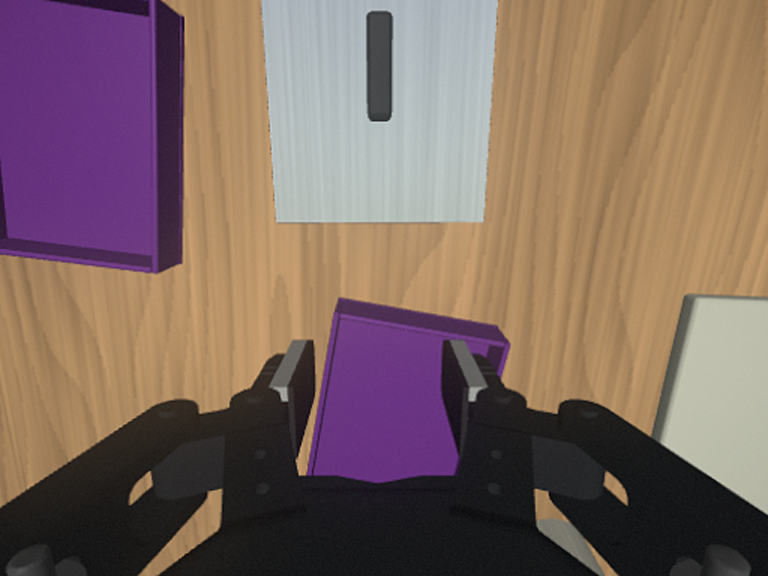

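The lid sits square: near corners seen at (276,222), (485,222) against (277,223), (485,222) predicted for the seated pose. Now I return to the iron to close it.

```bash
python3 - <<'E'
from h import *
plan([(.56,-.1,.34,40),(.51,.40,.36,87)],.045)
E
```

```text
[0.0, -0.0, -0.65, 0.313, 0.149, -0.088, 0.045] rows>= 6.0
   [0.0, 0.0, -1.47, 0.815, 0.123, -0.108, 0.045] rows>= 8.4
```

Request:
move_arm --plan '[0,0,-0.1,0.05,0.025,-0.03,0.045,0,0,-0.2,0.1,0.05,-0.05,0.045,0,0,-0.3,0.15,0.075,-0.07,0.045,0,0,-0.42,0.2,0.1,-0.08,0.045,0,0,-0.54,0.25,0.125,-0.088,0.045,0,0,-0.65,0.31,0.149,-0.088,0.045,0,0,-0.76,0.36,0.147,-0.092,0.045,0,0,-0.87,0.415,0.144,-0.096,0.045,0,0,-0.98,0.47,0.141,-0.1,0.045,0,0,-1.1,0.525,0.138,-0.103,0.045,0,0,-1.2,0.57,0.135,-0.106,0.045]'

```text
clock: 31.0
position: [0.5325, 0.1581, 0.5133]
ee_rot: [0.158, 0.987, -0.0, 0.001]
ft_force: [1.5, 0.1, 0.8]
grip_width: 0.524
grasp_force: 0.0
```

```bash
python3 - <<'E'
from h import *
o=manip.get_obs();p=snap('wrist');print(o['position'],o['joint_pos'].round(2))
for l in ['iron_handle','iron_hinge']:
  for r in manip.tip_of(p,l)[:2]:
        X=w(p,r['position']); print(l,round(r['conf'],2),X.round(3),px(p,X).round())
plan([(.51,.33,.36,87)],.045)
E
```

```text
[0.53247828 0.15807646 0.51329223] [ 0.43  0.26 -0.97  1.43  0.22  1.56  0.73]
iron_hinge 0.66 [ 0.5    0.192 -0.001] [266. 130.]
   [0.0, 0.001, -0.265, 0.075, 0.156, -0.002, 0.045] rows>= 2.9
```

```bash
python3 - <<'E'
from h import *
plan([(.51,.402,.37,87)],.045)
E
```

```text
[0.0, 0.001, -0.265, 0.097, 0.224, -0.012, 0.045] rows>= 4.1
```

Request:
move_arm --plan '[0,0,-0.08,0.025,0.056,-0.012,0.045,0,0,-0.16,0.05,0.112,-0.012,0.045,0,0,-0.24,0.075,0.168,-0.012,0.045,0,0,-0.265,0.097,0.224,-0.012,0.045,0,0,-0.265,0.097,0.224,-0.012,0.045,0,0,-0.265,0.097,0.224,-0.012,0.045]'

```text
clock: 31.9
position: [0.5137, 0.3976, 0.5245]
ee_rot: [0.03, 1.0, -0.0, 0.0]
ft_force: [0.2, -0.7, -0.3]
grip_width: 0.528
grasp_force: 0.0
```

```bash
python3 - <<'E'
from h import *
o=manip.get_obs();p=snap('wrist');save(p,'pics/w11.png',s=1);print(o['position'],o['joint_pos'].round(2))
for l in ['iron_handle']:
  for r in manip.tip_of(p,l)[:2]:
        X=w(p,r['position']); print(l,round(r['conf'],2),X.round(3),px(p,X).round())
print(px(p,(.509,.4,.281)))
plan([(.51,.40,.281,87)],.045)
E
```

```text
[0.51366974 0.39758203 0.52448576] [-0.11  0.53 -1.01  1.14  0.45  1.69  0.52]
iron_handle 0.65 [0.508 0.407 0.278] [262. 195.]
[254.13568363 197.60790833]
   [-0.001, 0.001, -0.01, 0.005, 0.004, 0.089, 0.045] rows>= 1.5
```

View pics/w11.png

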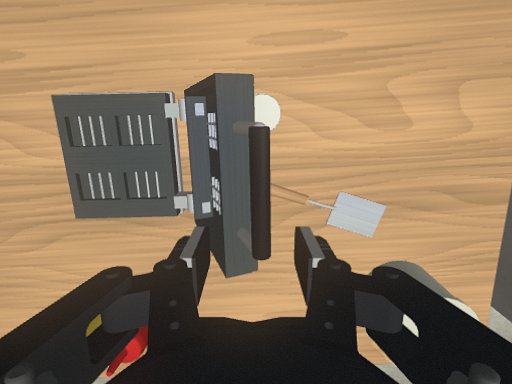

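The bar is at pixel (261,192), about 5 mm left (+y) of the expected place. I descend with that correction and grip.

Request:
move_arm --plan '[0,0,-0.01,0.005,0.007,0.04,0.045,0,0,-0.01,0.005,0.007,0.08,0.045,0,0,-0.01,0.005,0.007,0.088,0.045,0,0,-0.01,0.005,0.007,0.088,0.045,0,0,-0.01,0.005,0.007,0.088,0,0,0,-0.01,0.005,0.007,0.088,0,0,0,-0.01,0.005,0.007,0.088,0,0,0,-0.01,0.005,0.007,0.088,0,0,0,-0.01,0.005,0.007,0.088,0]' --squeeze 40

```text
clock: 33.12
position: [0.509, 0.4055, 0.4381]
ee_rot: [0.024, 1.0, 0.001, 0.001]
ft_force: [1.1, -0.8, 6.5]
grip_width: 0.168
grasp_force: 39.1
```

```bash
python3 arc.py 1.93 0 -.1375
```

```text
[0.50895971 0.40553912 0.43809412] [ 1.11305836 -0.77716864  6.47503033] 0.014322814084398356 39.079193472862244
radius 0.24556194495864975 theta 1.934901589993981
off [-0.0004  0.0032  0.0041]
   [0.001, 0.002, 0.004, -0.001, -0.034, -0.008, 0.0] rows>= 0.6
   [0.001, 0.002, 0.004, -0.001, -0.066, -0.015, 0.0] rows>= 0.6
   [0.001, 0.002, 0.004, -0.001, -0.099, -0.018, 0.0] rows>= 0.6
   [0.001, 0.002, 0.004, -0.001, -0.132, -0.016, 0.0] rows>= 0.6
   [0.001, 0.002, 0.004, -0.001, -0.165, -0.009, 0.0] rows>= 0.6
   [0.001, 0.002, 0.004, -0.002, -0.196, 0.001, 0.0] rows>= 0.6
   [0.001, 0.002, 0.004, -0.002, -0.226, 0.016, 0.0] rows>= 0.6
   [0.001, 0.002, 0.004, -0.002, -0.253, 0.035, 0.0] rows>= 0.6
   [0.001, 0.002, 0.004, -0.002, -0.277, 0.057, 0.0] rows>= 0.6
   [0.001, 0.002, 0.004, -0.002, -0.298, 0.083, 0.0] rows>= 0.6
   [0.001, 0.002, 0.004, -0.002, -0.316, 0.111, 0.0] rows>= 0.6
   [0.001, 0.002, 0.004, -0.002, -0.329, 0.141, 0.0] rows>= 0.6
   [0.001, 0.002, 0.004, -0.002, -0.338, 0.173, 0.0] rows>= 0.6
   [0.001, 0.002, 0.004, -0.002, -0.343, 0.205, 0.0] rows>= 0.6
```

Request:
move_arm --plan '[0,0,0,0,-0.034,-0.007,0,0,0,0,0,-0.066,-0.013,0,0,0,0,0,-0.099,-0.017,0,0,0,0,0,-0.132,-0.016,0,0,0,0,0,-0.165,-0.01,0,0,0,0,-0.001,-0.196,0,0,0,0,0,-0.001,-0.226,0.015,0,0,0,0,-0.002,-0.253,0.034,0,0,0,0,-0.002,-0.277,0.056,0,0,0,0,-0.002,-0.298,0.082,0,0,0,0,-0.002,-0.298,0.082,0]'

```text
clock: 34.5
position: [0.4969, 0.1056, 0.3537]
ee_rot: [0.026, 1.0, -0.0, 0.001]
ft_force: [5.1, -3.6, -4.6]
grip_width: 0.169
grasp_force: 45.7
```

```bash
python3 arc.py .555 0 -.0925
```

```text
[0.49686405 0.10559308 0.35365753] [ 5.14109725 -3.64371244 -4.59050874] 0.014425025273811572 45.67949831485748
radius 0.24137390850992393 theta 0.5449335378912015
off [ 0.0004 -0.0021 -0.0015]
   [-0.001, 0.001, 0.001, 0.0, -0.01, 0.017, 0.0] rows>= 0.3
   [-0.001, 0.001, 0.001, 0.0, -0.02, 0.037, 0.0] rows>= 0.4
   [-0.001, 0.001, 0.001, 0.0, -0.029, 0.057, 0.0] rows>= 0.4
   [-0.001, 0.001, 0.001, 0.0, -0.035, 0.079, 0.0] rows>= 0.4
   [-0.001, 0.001, 0.001, 0.0, -0.04, 0.1, 0.0] rows>= 0.4
   [-0.001, 0.001, 0.001, 0.0, -0.042, 0.123, 0.0] rows>= 0.4
```

Request:
move_arm --plan '[0,0,0,0,-0.01,0.018,0,0,0,0,0,-0.02,0.038,0,0,0,0,0,-0.028,0.058,0,0,0,0,0,-0.035,0.08,0,0,0,0,0,-0.039,0.102,0,0,0,0,0,-0.041,0.118,0,0,0,0,0,-0.042,0.124,0,0,0,0,0,-0.042,0.126,0,0,0,0,0,-0.042,0.126,0]'

```text
clock: 35.62
position: [0.4953, 0.0625, 0.2287]
ee_rot: [0.026, 1.0, -0.002, 0.001]
ft_force: [4.3, -15.1, -2.1]
grip_width: 0.17
grasp_force: 50.5
```

Request:
move_arm --plan '[0,0,0,0,0.003,0.003,0,0,0,0,0,0.003,0.006,0,0,0,0,0,0.003,0.006,0]'

```text
clock: 36.0
position: [0.4957, 0.0634, 0.2252]
ee_rot: [0.027, 1.0, -0.006, 0.0]
ft_force: [-15.6, -29.1, 45.4]
grip_width: 0.171
grasp_force: 55.8
```

The force rose to 45 N, so the lid is against its stop. Release and back off.

Request:
move_arm --plan '[0,0,0,0,-0.002,-0.003,0,0,0,0,0,-0.002,-0.003,0.045,0,0,0,0,-0.002,-0.003,0.045,0,0,0,0,-0.002,-0.003,0.045,0,0,0,0,-0.002,-0.04,0.045,0,0,0,0,-0.002,-0.09,0.045,0,0,0,0,-0.002,-0.14,0.045,0,0,0,0.03,-0.05,-0.18,0.045,0,0,0,0.06,-0.1,-0.18,0.045,0,0,0,0.06,-0.1,-0.18,0.045]'

```text
clock: 37.25
position: [0.4279, -0.0317, 0.4032]
ee_rot: [0.028, 1.0, -0.002, 0.0]
ft_force: [0.2, 0.3, -0.2]
grip_width: 0.528
grasp_force: 0.0
```

```bash
python3 - <<'E'
from h import *
print(manip.get_obs()['position'])
p=snap('scene');save(p,'pics/end.png')
for n in ['scene','top']:
 p=snap(n)
 for l in ['iron_handle','pan_lid','mustard','ketchup','spice_jar','spatula']:
  for r in manip.tip_of(p,l)[:1]:
        X=w(p,r['position']); print(n,l,round(r['conf'],2),X.round(3))
E
```

```text
[ 0.42794591 -0.03166947  0.40323635]
scene iron_handle 0.63 [0.5   0.056 0.08 ]
scene pan_lid 0.79 [ 0.421 -0.295  0.041]
scene mustard 0.61 [0.785 0.114 0.003]
scene ketchup 0.9 [0.778 0.188 0.001]
scene spice_jar 0.72 [ 0.448  0.411 -0.007]
scene spatula 0.66 [ 0.602  0.489 -0.002]
top iron_handle 0.82 [0.497 0.061 0.079]
top pan_lid 0.77 [ 0.422 -0.292  0.044]
top mustard 0.72 [ 0.779  0.116 -0.005]
top ketchup 0.7 [ 0.77   0.195 -0.004]
top spice_jar 0.55 [0.443 0.413 0.003]
top spatula 0.61 [0.597 0.489 0.002]
```

View pics/end.png

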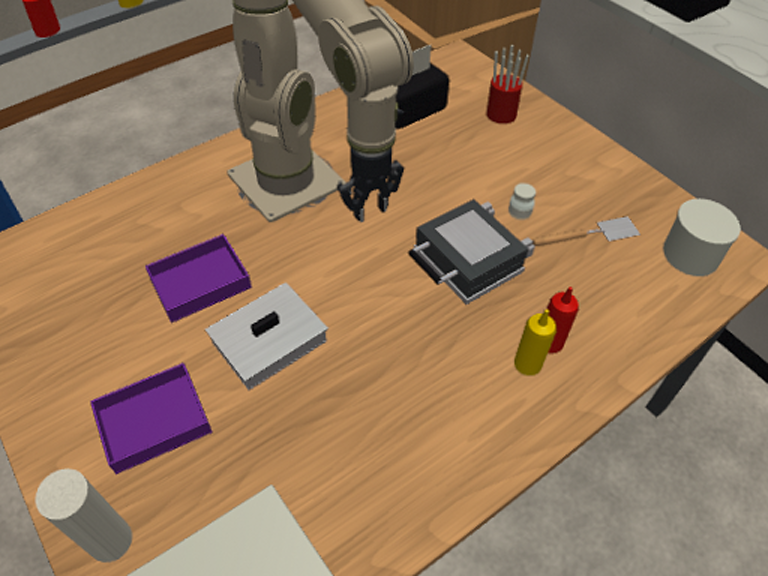

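The picture shows the iron shut at viewed (470,245), the pan lid seated flat at (267,335) and nothing else moved.

```bash
python3 -c "
from workcell import manip
print(manip.hand_in())"
```

```text
the job is handed in; nothing more can be done
None
```

I handed the job in, and no verdict came back: both waffles that were there (two of the four) lay flat in the steel pan before it was covered, its lid is on square, the iron is shut, and the bystanders are where they started; I viewed 16 pictures, two over the limit of 14.

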